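# Issue the rearmost wheel rim from a stock peg

### The job

The seven-spoke wheel rim at the very back of the loaded peg has been ordered, and two other rims hang in front of it. Move those two over to the empty peg, lower the seven-spoke rim gently into the blue bin so that it stands upright in it, then hang the other two back on the peg they came from, each at the spot where it hung. Never let a rim lie on or fall to the bench, and leave the other things on the bench alone.

Things in the scene. Friction and masses are not known exactly. Their poses are not given: they have to be found in the camera images.
- rim_wanted: Ordered rim: bare aluminium wheel rim, 140 mm diameter, band 26 mm wide x 13 mm deep, 7 slim spokes 12 mm thick, hub 46 mm dia. x 44 mm long, bore 32 mm, up to 0.56 kg. Origin: hub centre, 10 mm below the peg's axis when hung; x along the axle; top of rim 70 mm above origin. May roll. Pinch the band across its width at the top. Starts rearmost, at stand x=+55 mm.
- rim_large: Large rim: bare aluminium wheel rim, 156 mm diameter, band 24 mm wide x 13 mm deep, 5 spokes 12 mm thick, hub 46 mm dia. x 44 mm long, bore 32 mm, up to 0.56 kg. Origin: hub centre, 10 mm below the peg's axis when hung; x along the axle; top of rim 78 mm above origin. May roll. Pinch the band across its width at the top. Starts middle (stand x=0) or front (-55 mm).
- rim_small: Small rim: bare aluminium wheel rim, 124 mm diameter, band 30 mm wide x 13 mm deep, 3 broad spokes 12 mm thick, hub 46 mm dia. x 44 mm long, bore 32 mm, up to 0.56 kg. Origin: hub centre, 10 mm below the peg's axis when hung; x along the axle; top of rim 62 mm above origin. May roll. Pinch the band across its width at the top. Starts front (stand x=-55 mm) or middle (0).
- stock_stand: Loaded peg stand: the three rims hang on it at the start, 55 mm apart, 27 mm or more free between bands. Fixed steel base 260 x 90 x 8 mm, upright 173 mm high at x=+115 mm, level peg 12 mm dia. at y=0, axis 150 mm up, from a plate at x=+97 mm to its free black end (14 mm dia.) at x=-84 mm, pointing along -x, roughly to the robot. Origin on the bench below mid-peg, z up. 
- side_stand: Empty peg stand: the two front rims wait here, one behind the other. Same make as the loaded one. Fixed steel base 260 x 90 x 8 mm, upright 173 mm high at x=+115 mm, level peg 12 mm dia. at y=0, axis 150 mm up, from a plate at x=+97 mm to its free black end (14 mm dia.) at x=-84 mm, pointing along -x, roughly to the robot. Origin on the bench below mid-peg, z up. 
- bin: Blue plastic bin, fixed, open on top: outside 70 x 196 x 85 mm (x, y, z), walls and floor 3 mm, with a white label on a long side. Origin on the bench under its centre, z up. The rim stands in it with its axle along the bin's short side (x); standing on the floor its hub centre is 73 mm above the bench.
- spray_can: Bystander: upright spray can, 52 mm in diameter, 130 mm high; origin at the centre of its underside.
- carton: Bystander: closed cardboard carton, 60 x 80 x 50 mm; origin at the centre of its underside.
- tape_roll: Bystander: roll of grey tape lying flat, 90 mm in diameter, 25 mm high; origin at the centre of its underside.
Not all that is in view belongs to the job. What is shaped like the rim_large but orange or purple is not meant.

How it is judged (in metres and radians):
On the way, in this order (a step that is already met when the one before it is completed fails the run):
1. the large and the small rim both hang on the formerly empty peg while the seven-spoke rim still hangs on its own (x of rim_large in the frame of side_stand between -0.08 and 0.085 m and y of rim_large in the frame of side_stand between -0.02 and 0.02 m and z of rim_large in the frame of side_stand between 0.125 and 0.155 m and x of rim_small in the frame of side_stand between -0.08 and 0.085 m and y of rim_small in the frame of side_stand between -0.02 and 0.02 m and z of rim_small in the frame of side_stand between 0.125 and 0.155 m and x of rim_wanted in the frame of stock_stand between -0.08 and 0.085 m and y of rim_wanted in the frame of stock_stand between -0.02 and 0.02 m and z of rim_wanted in the frame of stock_stand between 0.125 and 0.155 m), for 0.2 s.
2. the seven-spoke rim stands in the bin, and the other two still hang on the waiting peg (x of rim_wanted in the frame of bin between -0.03 and 0.03 m and y of rim_wanted in the frame of bin between -0.03 and 0.03 m and z of rim_wanted in the frame of bin between 0.06 and 0.085 m and angle between rim_wanted's own x axis and vertical above 1.2 rad and linear speed of rim_wanted below 0.02 m/s and angular speed of rim_wanted below 0.3 rad/s and x of rim_large in the frame of side_stand between -0.08 and 0.085 m and y of rim_large in the frame of side_stand between -0.02 and 0.02 m and z of rim_large in the frame of side_stand between 0.125 and 0.155 m and x of rim_small in the frame of side_stand between -0.08 and 0.085 m and y of rim_small in the frame of side_stand between -0.02 and 0.02 m and z of rim_small in the frame of side_stand between 0.125 and 0.155 m), for 0.2 s.
At the end, for the whole second after the job is handed in: Large and small rim hang on their own peg within 20 mm of where each hung at the start; the seven-spoke rim stands in the bin (hub centre within 30 mm of its middle along and across, 60 to 85 mm above the bench, axle within 20 degrees of level); all at rest (distance of each of rim_large, rim_small from where it was at the start of the episode below 0.02 m and x of rim_large in the frame of stock_stand between -0.08 and 0.085 m and y of rim_large in the frame of stock_stand between -0.02 and 0.02 m and z of rim_large in the frame of stock_stand between 0.125 and 0.155 m and x of rim_small in the frame of stock_stand between -0.08 and 0.085 m and y of rim_small in the frame of stock_stand between -0.02 and 0.02 m and z of rim_small in the frame of stock_stand between 0.125 and 0.155 m and x of rim_wanted in the frame of bin between -0.03 and 0.03 m and y of rim_wanted in the frame of bin between -0.03 and 0.03 m and z of rim_wanted in the frame of bin between 0.06 and 0.085 m and angle between rim_wanted's own x axis and vertical above 1.2 rad and linear speed of each of rim_large, rim_small, rim_wanted below 0.02 m/s and angular speed of each of rim_large, rim_small, rim_wanted below 0.3 rad/s); the robot touches nothing.
It fails at once if a rim falls to or is laid on the bench (hub centre of the large or small rim below 0.10 m, or of the seven-spoke rim outside the bin) (height (world z) of any of rim_large, rim_small below 0.1 m or (height (world z) of rim_wanted below 0.1 m and horizontal distance between rim_wanted and bin above 0.05 m)).
It fails at once if the seven-spoke rim is dropped into the bin instead of lowered (faster than 0.6 m/s over the bin) (horizontal distance between rim_wanted and bin below 0.05 m and height (world z) of rim_wanted below 0.12 m and linear speed of rim_wanted above 0.6 m/s).
It fails at once if a bystander is shifted by more than 30 mm (distance of any of spray_can, carton, tape_roll from where it was at the start of the episode above 0.03 m).
It also fails if it takes over 144 s, if anything falls off the work surface, if the arm or the gripper's body presses on something with over 40 N, if the wrist force passes 120 N, or if a joint passes its speed limit or range.

### The arm

A 6-joint arm with a two-finger parallel gripper is mounted at the origin on the work surface. World frame = base frame: x ahead of the robot, y to its left, z up, the work surface at z = 0. Lengths are in m, angles in degrees, forces in N, time in s.
With the tool pointing down it reaches from about 0.375 to 0.9 m from the base axis. Payload 3.1 kg.
Tool frame: the origin (TCP) lies between the finger pads; the fingertips stand 11 mm ahead of it and the grasp point (between the pads) lies 8 mm behind it; z points along the fingers, y is the line along which they close (so a half turn about z gives the same grasp; the last joint's range is limited). The gripper opens to 87 mm and grips with 3 to 60 N. Pads are 19 mm wide; open, the fingers measure 117 mm over their backs; the gripper's body (75 mm by 190 mm) begins 51 mm behind the grasp point.
Start: joints at [-77.607, 30.224, 82.088, -0, 67.689, -10.227], TCP at [0.24, -0.577, 0.234] pointing down, gripper open.
Joint ranges: [-176.69, 176.69], [-43.24, 126.21], [12.49, 139.97], [-82, 262], [0, 151.66], [-163.58, 163.58]. Speed limits (degrees/s): [159.86, 159.86, 180, 180, 180, 180].

### API

Orientations are given as a 3x3 rotation matrix whose columns are the frame's x, y, z axes.
In Python, from rig import bot gives the robot as it stands.
- The arm moves only by the tool apply_moves, never from a script. Its argument "steps" is a list that holds one entry, the list of rows, each a list of 7 numbers: the shift along the tool's x, y, z in cm, then the turn, a rotation vector about the tool's x, y, z in degrees, then the gripper command: -1 is shut, 1 is fully open, values between are in proportion. In form: [[[dx, dy, dz, rx, ry, rz, jaw], ...]]. A call has 1 to 20 rows; each row is the pose to reach, as a shift and turn from the pose commanded when the call began, along the tool's axes at that moment; what a row does not reach only later rows make up. A row lasts 1/8 s, in which the tool goes at most 62.5 mm and 10.7 degrees, less where a joint would pass 70% of its speed; a pose out of reach is approached as far as the arm can. A call with a gripper value outside its range is refused whole. The fingers move at their own pace and stop on an object; the grip force is fixed at half the most. Time passes only in rows, so rows that repeat a pose let the fingers close. It gives the time, the measured TCP pose, the force, the opening and the grip force at its end, in the units of the state.
- bot.read_state(): the state, without advancing time (a new reading comes with each control period).
- bot.capture(name): name is "scene" or "top"; returns the picture (384x512x3 uint8, blue, green, red); there is no depth.
- bot.camera_model(name): a dict with "intrinsics" (3x3 intrinsics, pixels), "k1" (the pictures are not rectified: a ray, as slopes to the right and down, at radius r is drawn at 1 + k1 r^2 times it, then the intrinsics apply), "R" (3x3) and "t" (3): a world point X has camera coordinates R X + t. Camera axes: x right, y down, z forward; pixel columns grow to the right and rows downward; lengths in m; the calibration is good to about 2 mm. A picture is of the moment at which its call begins. camera_model takes no time and is no camera call.
- bot.hand_in(): hands the job in; it is judged then, once.
The state is a dict: "time_s": time; "joint_positions": joint angles; "qvel": joint speeds; "tau": joint torques, N m; "position": TCP position; "tcp_rot": TCP orientation; "force": force on the tool from outside, world axes, zero at the start; "moment": the same for the moment, N m; "opening": opening from 0.0 (shut) to 1.0 (fully open); "grasp_force": force on a finger pad.
Only numpy, scipy, OpenCV 4.12 (cv2) and the standard library are available. Lean on these libraries where they do the work, as an engineer would, in place of code of your own. Each camera call takes 0.05 s, during which the arm holds its last target. There are 200 camera calls.

## Working session

There is one attempt and no reset: what is moved stays moved. The work goes in short steps, Python scripts to look and compute and a tool call to move; the robot and the scene stay as the last step left them, time stands still between calls to the robot, and variables do not carry over. Pictures are saved under pics/ and viewed, at most 14 in all, crops included, and the job is handed in when it is done.

Besides the shell and the picture viewer there is one more tool, called after "Emit:" as name(argument=value, ...), one argument or row to a line, values as JSON. apply_moves: Moves the arm, as the interface text tells. Its arguments: {"type":"object","properties":{"steps":{"type":"array","items":{"type":"array","items":{"type":"array","items":{"type":"number"}}}}},"required":["steps"]}

```bash
ls; mkdir -p pics; python3 - <<'E'
from rig import bot
import cv2,numpy as np
for n in("scene","top"):
    im=bot.capture(n); cv2.imwrite(f"pics/{n}0.png",cv2.resize(im,(800,600),interpolation=cv2.INTER_CUBIC))
    np.save(f"{n}0.npy",im)
    print(n,bot.camera_model(n))
s=bot.read_state();print(s)
E
```

```text
pics
scene {'intrinsics': array([[377.64409517,   0.        , 256.77656203],
       [  0.        , 377.64409517, 186.38365379],
       [  0.        ,   0.        ,   1.        ]]), 'k1': -0.11515475186512848, 'R': array([[-6.85644652e-01,  7.27936324e-01, -3.45212366e-04],
       [ 5.24141710e-01,  4.93360907e-01, -6.94168915e-01],
       [-5.05140454e-01, -4.76134145e-01, -7.19812057e-01]]), 't': array([ 0.45586207, -0.1729142 ,  1.37573485])}
top {'intrinsics': array([[498.33782991,   0.        , 252.6567765 ],
       [  0.        , 498.33782991, 183.47545899],
       [  0.        ,   0.        ,   1.        ]]), 'k1': -0.15515369520074224, 'R': array([[-0.00622566, -0.99989597,  0.01301106],
       [-0.98125919,  0.00360267, -0.1926588 ],
       [ 0.19259189, -0.01396665, -0.98117954]]), 't': array([-0.12778176,  0.55802765,  1.5532844 ])}
{'time_s': 0.1, 'joint_positions': array([-7.76075470e+01,  3.02734341e+01,  8.21484512e+01, -9.81696328e-05,
        6.76874506e+01, -1.02267898e+01]), 'qvel': array([ 0.02811697, -0.17798972, -0.23912148,  0.01355821,  0.1746891 ,
       -0.0542006 ]), 'tau': array([-5.09291967e-04, -4.40985990e+01, -1.77150911e+01,  6.35419716e-02,
        5.34171530e-02, -5.64741504e-05]), 'position': array([ 0.24027454, -0.57629496,  0.23267495]), 'tcp_rot': array([[ 9.23080918e-01,  3.84605577e-01, -4.11075736e-04],
       [ 3.84605649e-01, -9.23079099e-01,  1.86346858e-03],
       [ 3.37244989e-04, -1.87823434e-03, -9.99998179e-01]]), 'force': array([0.15609169, 0.24665418, 0.46997861]), 'moment': array([0.03081392, 0.05045984, 0.01907413]), 'grasp_force': 0.0, 'opening': 0.9992803304433631}
```

View pics/scene0.png

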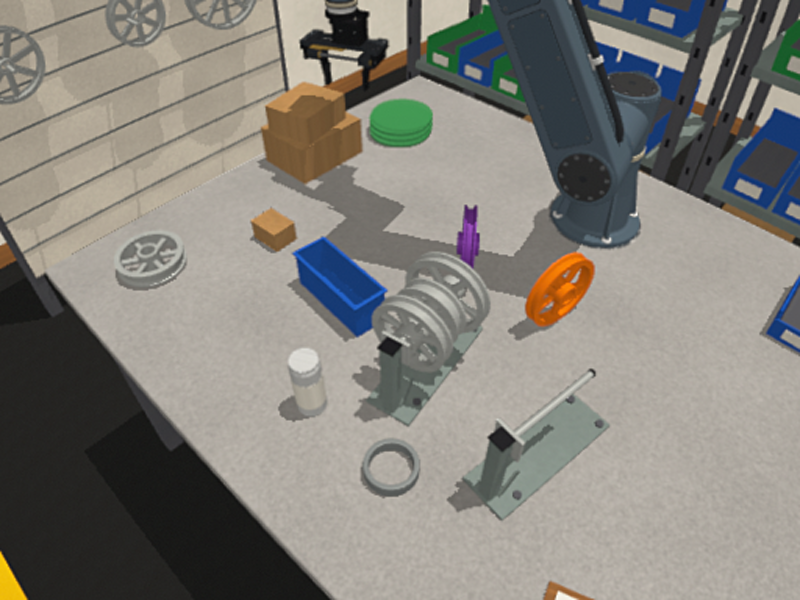

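View pics/top0.png

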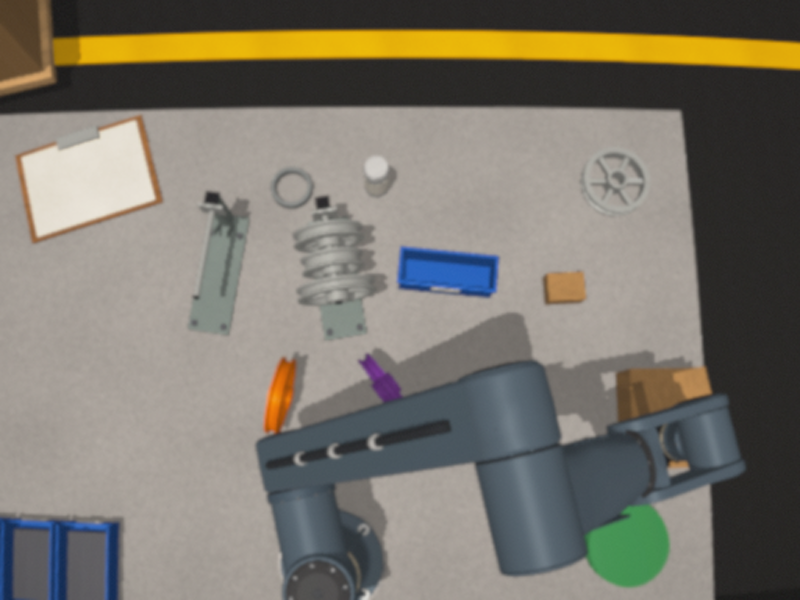

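```bash
cat > h.py <<'E'
import numpy as np,cv2
from rig import bot
from scipy.optimize import least_squares
def crop(n,src,x0,y0,w,h,k,out):
    im=np.load(src) if isinstance(src,str) else src
    c=cv2.resize(im[y0:y0+h,x0:x0+w],None,fx=k,fy=k,interpolation=cv2.INTER_CUBIC)
    for i in range(0,w,20): cv2.putText(c,str(x0+i),(int(i*k),9),0,.33,(0,0,255),1); cv2.line(c,(int(i*k),10),(int(i*k),16),(0,0,255),1)
    for i in range(0,h,20): cv2.putText(c,str(y0+i),(0,int(i*k)+4),0,.33,(0,0,255),1)
    cv2.imwrite("pics/"+out,c)
def proj(n,X):
    m=bot.camera_model(n);c=np.atleast_2d(X)@m["R"].T+m["t"];s=c[:,:2]/c[:,2:]
    s=s*(1+m["k1"]*(s**2).sum(1,keepdims=True));K=m["intrinsics"]
    return s*[K[0,0],K[1,1]]+K[:2,2]
def ray(n,uv):
    m=bot.camera_model(n);K=m["intrinsics"]
    d=(np.array(uv,float)-K[:2,2])/[K[0,0],K[1,1]];s=d.copy()
    for _ in range(20): s=d/(1+m["k1"]*(s@s))
    v=m["R"].T@np.r_[s,1];return -m["R"].T@m["t"],v/np.linalg.norm(v)
def atz(n,uv,z):
    o,v=ray(n,uv);return o+v*(z-o[2])/v[2]
def tri(a,b):
    (o1,v1),(o2,v2)=ray("scene",a),ray("top",b)
    t=np.linalg.lstsq(np.c_[v1,-v2],o2-o1,rcond=None)[0]
    p,q=o1+v1*t[0],o2+v2*t[1];return (p+q)/2,np.linalg.norm(p-q)
E
python3 -c "
from h import *
crop(0,'top0.npy',112,112,215,110,3.7,'tc.png');crop(0,'scene0.npy',180,145,215,160,3.7,'sc.png')"
```

```text
(no output)
```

View pics/tc.png

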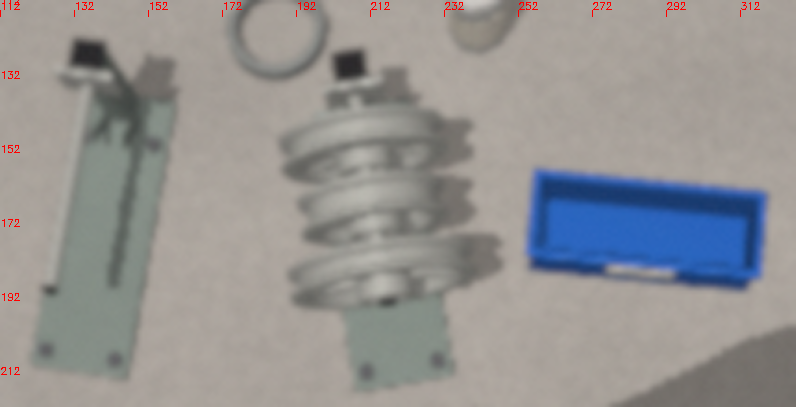

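View pics/sc.png

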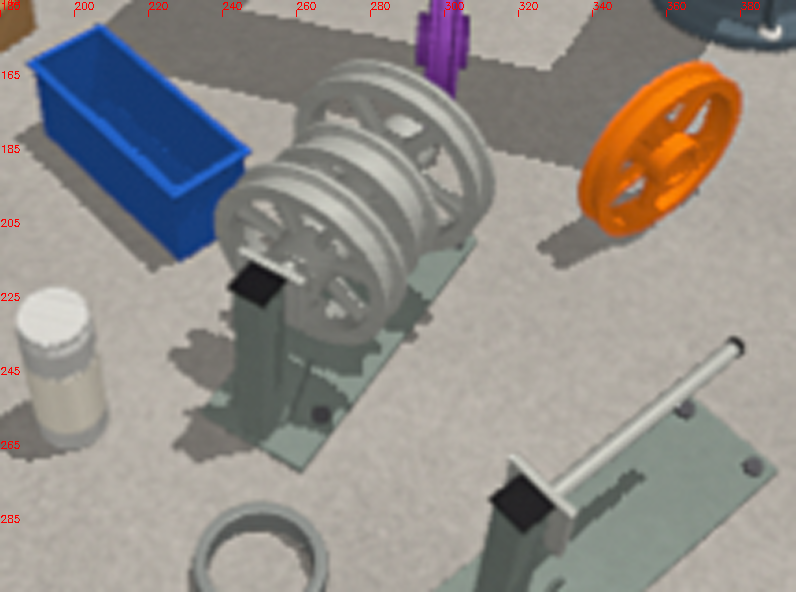

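```bash
cat > fit.py <<'E'
from h import *
def fit(obs,x0):
    P=np.array([o[0] for o in obs]);
    def r(p):
        c,s=np.cos(p[2]),np.sin(p[2]);X=P@np.array([[c,s,0],[-s,c,0],[0,0,1]])+[p[0],p[1],0]
        return np.concatenate([proj(o[1],x)[0]-o[2] for o,x in zip(obs,X)])
    f=least_squares(r,x0,loss='soft_l1');return f.x,r(f.x).reshape(-1,2)
T=lambda a,b:(112+a/3.7,112+b/3.7)
S=lambda a,b:(180+a/3.7,145+b/3.7)
side=[((-.13,-.045,.008),'top',T(129,379)),((-.13,.045,.008),'top',T(31,366)),((.13,-.045,.008),'top',T(178,90)),((-.084,0,.15),'top',T(49,290)),((.115,0,.173),'top',T(89,54)),
((-.084,0,.15),'scene',S(737,347)),((.115,0,.173),'scene',S(521,502)),((-.13,.045,.008),'scene',S(777,471)),((.13,.045,.008),'scene',(321.9,331.5))]
stock=[((-.13,.045,.008),'top',T(357,391)),((-.13,-.045,.008),'top',T(456,372)),((.115,0,.173),'top',T(350,65)),((-.084,0,.15),'top',T(388,301)),
((.115,0,.173),'scene',S(258,283)),((.13,.045,.008),'scene',S(302,471)),((-.13,.045,.008),'scene',S(476,240))]
b=[((.035,.098,.085),'top',T(538,170)),((.035,-.098,.085),'top',T(767,194)),((-.035,.098,.085),'top',T(531,257)),((-.035,-.098,.085),'top',T(760,277)),
((-.035,.098,.085),'scene',S(250,151)),((.035,-.098,.085),'scene',S(28,63)),((-.035,-.098,.085),'scene',S(101,25)),((.035,.098,.085),'scene',S(177,195)),((.035,.098,0),'scene',S(182,261))]
for n,o,x0 in(('side',side,(.6,.2,0)),('stock',stock,(.6,0,0)),('bin',b,(.6,-.2,0))):
    p,r=fit(o,x0);print(n,p[:2].round(4),np.degrees(p[2]).round(2));print(r.round(1).tolist())
    np.save(n+'.npy',p)
print('side peg end',tri(S(737,347),T(49,290)),'upright',tri(S(521,502),T(89,54)),'stock upr',tri(S(258,283),T(350,65)),'bin',tri(S(250,151),T(531,257)),tri(S(177,195),T(538,170)))
# overlay of rims
p=np.load('stock.npy');c,s=np.cos(p[2]),np.sin(p[2])
ims={n:np.load(n+'0.npy') for n in('top','scene')}
for n,(x0,y0,w,h) in dict(top=(180,120,90,90),scene=(215,145,110,110)).items():
    k=6 if n=='top' else 5
    im=cv2.resize(ims[n][y0:y0+h,x0:x0+w],None,fx=k,fy=k,interpolation=cv2.INTER_CUBIC)
    for X,R,wd in((.055,.07,.026),(0,.062,.030),(-.055,.078,.024)):
        for e in(-1,1):
            a=np.linspace(0,2*np.pi,100);L=np.c_[0*a+X+e*wd/2,R*np.cos(a),.14+R*np.sin(a)]
            W=L@np.array([[c,s,0],[-s,c,0],[0,0,1]])+[p[0],p[1],0]
            q=((proj(n,W)-[x0,y0]+.5)*k).astype(int);cv2.polylines(im,[q],True,(0,0,255) if e<0 else (0,255,0),1)
    cv2.imwrite(f'pics/ov_{n}.png',im);ims[n]=im
a,b_=ims['top'],ims['scene'];H=550;a=cv2.copyMakeBorder(a,0,10,0,0,0);cv2.imwrite('pics/ov.png',cv2.resize(np.hstack([a,b_]),(800,403)))
E
python3 fit.py
```

```text
side [0.601  0.2473] -8.02
[[-0.7, -0.7], [-0.6, -0.9], [-0.6, 2.2], [0.0, 0.3], [-0.7, -0.3], [-0.5, -0.9], [0.1, -0.5], [-0.0, -1.0], [-1.1, 0.7]]
stock [ 0.5904 -0.0064] 9.84
[[-0.4, -0.5], [-0.1, -0.1], [-0.8, -0.3], [-0.0, 0.4], [-0.2, -0.2], [-0.1, -0.4], [-0.1, -1.0]]
bin [ 0.5874 -0.2389] -5.49
[[-0.4, 0.9], [-1.4, 0.0], [-0.4, -1.2], [-0.9, -1.1], [-1.1, -1.3], [1.0, -0.9], [-0.5, -0.4], [-0.3, -1.5], [-0.1, -0.1]]
side peg end (array([0.5186965 , 0.26023733, 0.14859964]), np.float64(0.0016317888125187946)) upright (array([0.71470555, 0.2303806 , 0.16989307]), np.float64(0.0013691275939475597)) stock upr (array([0.70289593, 0.01180857, 0.17064561]), np.float64(0.0017683451776687987)) bin (array([ 0.55882322, -0.13843404,  0.07716705]), np.float64(0.0023759334557902027)) (array([ 0.63407992, -0.14420292,  0.08171131]), np.float64(0.00444552896382717))
```

View pics/ov.png

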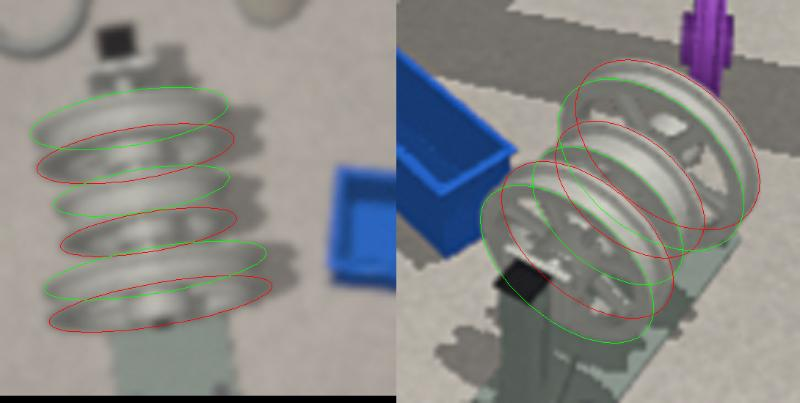

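```bash
sed -i 's#^T=.*#T=lambda a,b:(111.5+a/3.7,111.5+b/3.7)#;s#^S=.*#S=lambda a,b:(179.5+a/3.7,144.5+b/3.7)#' fit.py; python3 fit.py | grep -v '^\['
cat >> h.py <<'E'
def go(frame,x,y,z,yaw_off=0,s=None):
    """shift (cm, tool axes) and rz from the present TCP to TCP target at frame coords, y tool along frame x"""
    p=np.load(frame+'.npy');s=s or bot.read_state();R=s['tcp_rot']
    c,n=np.cos(p[2]),np.sin(p[2]);W=np.array([p[0]+c*x-n*y,p[1]+n*x+c*y,z])
    from scipy.spatial.transform import Rotation as Ro
    a=p[2]+np.radians(yaw_off);D=np.array([[-np.sin(a),np.cos(a),0],[np.cos(a),np.sin(a),0],[0,0,-1]]).T
    print(frame,(x,y,z),'shift cm',(R.T@(W-s['position'])*100).round(2),'rot',np.degrees(Ro.from_matrix(R.T@D).as_rotvec()).round(2),'W',W.round(3))
def st(frame=None):
    s=bot.read_state();print('t',round(s['time_s'],2),'p',s['position'].round(4),'F',s['force'].round(1),'g',s['grasp_force'],'op',round(s['opening'],3))
    if frame:
        p=np.load(frame+'.npy');d=s['position'][:2]-p[:2];c,n=np.cos(p[2]),np.sin(p[2]);print(' in',frame,(c*d[0]+n*d[1]).round(4),(-n*d[0]+c*d[1]).round(4))
E
python3 - <<'E'
from h import *
f=1/1.5625
for n,uv,z in(('scene',(468,265),0),('scene',(470,210),.15),('top',(367,358),.13),('top',(390,395),.1),('top',(390,400),0),('top',(285,360),.12),('scene',(543,326),0),('scene',(583,256),.15)): print(n,uv,z,atz(n,np.array(uv)*f,z).round(3))
p=np.load('stock.npy')
from scipy.spatial.transform import Rotation as Ro
# fingers' reference: stock large pre-grasp
go('stock',-.055,0,.30);go('stock',-.13,0,.30)
E
```

```text
side [0.6017 0.2472] -8.05
stock [ 0.5912 -0.0064] 9.54
bin [ 0.5883 -0.2391] -5.52
side peg end (array([0.52010302, 0.26011638, 0.15161977]), np.float64(0.0004805558796925934)) upright (array([0.71574674, 0.23048192, 0.17308242]), np.float64(0.0004490155621826173)) stock upr (array([0.70401394, 0.01244683, 0.17387186]), np.float64(0.00011456901660771165)) bin (array([ 0.56033629, -0.13755831,  0.08078204]), np.float64(0.0004212951432701273)) (array([ 0.63541994, -0.14323548,  0.08536769]), np.float64(0.002615647115707773))
scene (468, 265) 0 [ 0.332 -0.117  0.   ]
scene (470, 210) 0.15 [ 0.339 -0.122  0.15 ]
top (367, 358) 0.13 [ 0.402 -0.075  0.13 ]
top (390, 395) 0.1 [ 0.332 -0.119  0.1  ]
top (390, 400) 0 [ 0.327 -0.12   0.   ]
top (285, 360) 0.12 [0.4   0.085 0.12 ]
scene (543, 326) 0 [0.366 0.099 0.   ]
scene (583, 256) 0.15 [0.301 0.112 0.15 ]
stock (-0.055, 0, 0.3) shift cm [ 48.96 -40.36  -6.64] rot [ -0.08  -0.09 -76.92] W [ 0.537 -0.016  0.3  ]
stock (-0.13, 0, 0.3) shift cm [ 41.65 -42.06  -6.64] rot [ -0.08  -0.09 -76.92] W [ 0.463 -0.028  0.3  ]
```

Emit:
apply_moves(
  steps=[
    [[0,0,-6,0,0,0,-0.1],[6,-4,-9.6,0,0,-10,-0.1],[10,-8,-9.6,0,0,-20,-0.1],[15,-12,-9.6,0,0,-30,-0.1],[20,-16,-9.6,0,0,-39,-0.1],[25,-20,-9.6,0,0,-46,-0.1],[30,-24,-9.6,0,0,-53,-0.1],[35,-28,-9.6,0,0,-60,-0.1],[40,-32,-9.6,0,0,-67,-0.1],[44,-36,-9.6,0,0,-73,-0.1],[47,-38.5,-9.6,0,0,-77,-0.1],[49,-40.4,-9,-0.1,-0.1,-76.9,-0.1],[49,-40.4,-7,-0.1,-0.1,-76.9,-0.1],[49,-40.4,-6.6,-0.1,-0.1,-76.9,-0.1],[49,-40.4,-6.6,-0.1,-0.1,-76.9,-0.1]],
  ],
)

```text
time_s: 1.98
position: [0.5371, -0.0157, 0.2993]
tcp_rot: [[-0.165, 0.986, -0.0], [0.986, 0.165, -0.002], [-0.002, -0.001, -1.0]]
force: [-0.0, -0.8, 0.5]
opening: 0.456
grasp_force: 0.0
```

```bash
python3 - <<'E'
from h import *
st('stock');go('stock',-.055,0,.203)
im=bot.capture('scene');np.save('s1.npy',im);crop(0,im,205,110,125,120,4.8,'s1.png')
print(proj('scene',bot.read_state()['position']))
E
```

```text
t 1.98 p [ 0.5371 -0.0157  0.2993] F [-0.  -0.8  0.5] g 0.0 op 0.456
 in stock -0.0549 -0.0002
stock (-0.055, 0, 0.203) shift cm [ 0.04 -0.    9.63] rot [-0.04  0.11 -0.05] W [ 0.537 -0.016  0.203]
[[288.57511736 141.2918333 ]]
```

View pics/s1.png

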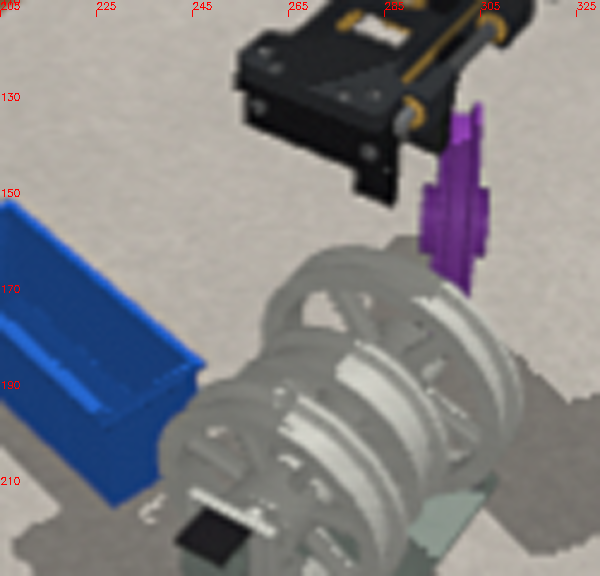

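Emit:
apply_moves(
  steps=[
    [[0,0,3,0,0,0,-0.1],[0,0,5,0,0,0,-0.1],[0,0,6.5,0,0,0,-0.1],[0,0,7.5,0,0,0,-0.1],[0,0,8.5,0,0,0,-0.1],[0,0,9.2,0,0,0,-0.1],[0,0,9.6,0,0,0,-0.1],[0,0,9.6,0,0,0,-0.1]],
  ],
)

```text
time_s: 3.02
position: [0.5374, -0.0157, 0.2034]
tcp_rot: [[-0.165, 0.986, 0.0], [0.986, 0.165, -0.002], [-0.002, 0.0, -1.0]]
force: [0.4, 0.8, 0.0]
opening: 0.449
grasp_force: 0.0
```

```bash
python3 - <<'E'
from h import *
st('stock')
im=bot.capture('scene');crop(0,im,205,130,125,110,4.8,'s2.png')
E
```

```text
t 3.02 p [ 0.5374 -0.0157  0.2034] F [0.4 0.8 0. ] g 0.0 op 0.449
 in stock -0.0546 -0.0002
```

View pics/s2.png

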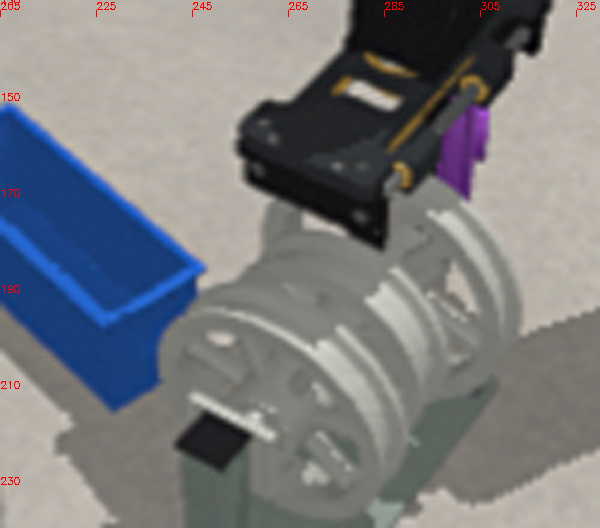

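The finger stands in the gap between the large rim and the small one (about (283,180)), with no contact forces. Closing.

Emit:
apply_moves(
  steps=[
    [[0,0,0,0,0,0,-1],[0,0,0,0,0,0,-1],[0,0,0,0,0,0,-1],[0,0,0,0,0,0,-1],[0,0,0,0,0,0,-1],[0,0,0,0,0,0,-1]],
  ],
)

```text
time_s: 3.82
position: [0.5364, -0.0157, 0.2037]
tcp_rot: [[-0.166, 0.986, -0.002], [0.986, 0.166, -0.002], [-0.002, -0.002, -1.0]]
force: [-5.5, -0.7, 6.1]
opening: 0.271
grasp_force: 30.0
```

Emit:
apply_moves(
  steps=[
    [[0,0,-0.3,0,0,0,-1],[0,0,-0.6,0,0,0,-1],[0,0,-0.9,0,0,0,-1],[0,0,-1,0,0,0,-1],[0,0,-1,0,0,0,-1],[0,0,-1,0,0,0,-1]],
  ],
)

```text
time_s: 4.58
position: [0.5373, -0.0157, 0.2135]
tcp_rot: [[-0.165, 0.986, 0.001], [0.986, 0.165, -0.002], [-0.002, 0.0, -1.0]]
force: [-0.5, -0.4, -4.5]
opening: 0.27
grasp_force: 29.9
```

```bash
python3 - <<'E'
from h import *
st('stock');go('stock',-.12,0,.2135)
E
```

```text
t 4.58 p [ 0.5373 -0.0157  0.2135] F [-0.5 -0.4 -4.5] g 29.863287332607342 op 0.27
 in stock -0.0547 -0.0002
stock (-0.12, 0, 0.2135) shift cm [ 0.02 -6.53 -0.01] rot [ 0.01  0.12 -0.02] W [ 0.473 -0.026  0.214]
```

Emit:
apply_moves(
  steps=[
    [[0,-0.7,0,0,0,0,-1],[0,-1.7,0,0,0,0,-1],[0,-2.9,0,0,0,0,-1],[0,-4.1,0,0,0,0,-1],[0,-5.3,0,0,0,0,-1],[0,-6.2,0,0,0,0,-1],[0,-6.7,0,0,0,0,-1],[0,-6.7,0,0,0,0,-1],[0,-6.7,-1,0,0,0,-1],[0,-6.7,-3,0,0,0,-1],[0,-6.7,-5,0,0,0,-1],[0,-6.7,-7,0,0,0,-1],[0,-6.7,-9,0,0,0,-1],[0,-6.7,-10,0,0,0,-1],[0,-6.7,-10,0,0,0,-1],[0,-6.7,-10,0,0,0,-1]],
  ],
)

```text
time_s: 6.58
position: [0.4707, -0.0264, 0.3128]
tcp_rot: [[-0.165, 0.986, -0.001], [0.986, 0.165, -0.002], [-0.001, -0.001, -1.0]]
force: [-0.6, -0.5, -4.0]
opening: 0.268
grasp_force: 29.9
```

```bash
python3 - <<'E'
from h import *
st('stock');go('side',-.125,0,.313);go('side',-.125,0,.2135);go('side',.045,0,.2135)
E
```

```text
t 6.58 p [ 0.4707 -0.0264  0.3128] F [-0.6 -0.5 -4. ] g 29.86522499251123 op 0.268
 in stock -0.1221 0.0003
side (-0.125, 0, 0.313) shift cm [28.58  5.53 -0.07] rot [-0.06  0.1  17.57] W [0.478 0.265 0.313]
side (-0.125, 0, 0.2135) shift cm [28.6   5.54  9.88] rot [-0.06  0.1  17.57] W [0.478 0.265 0.214]
side (0.045, 0, 0.2135) shift cm [23.47 21.75  9.87] rot [-0.06  0.1  17.57] W [0.646 0.241 0.214]
```

Emit:
apply_moves(
  steps=[
    [[1,0.2,0,0,0,0.5,-1],[3,0.6,0,0,0,2,-1],[6,1.1,0,0,0,3.5,-1],[9,1.7,0,0,0,5.5,-1],[12,2.3,0,0,0,7.5,-1],[15,2.9,0,0,0,9,-1],[18,3.5,0,0,0,11,-1],[21,4.1,0,0,0,13,-1],[24,4.7,0,0,0,15,-1],[26.5,5.1,0,0,0,16.5,-1],[28,5.4,0,0,0,17.3,-1],[28.6,5.5,0,0,0,17.6,-1],[28.6,5.5,0,0,0,17.6,-1],[28.6,5.5,2,0,0,17.6,-1],[28.6,5.5,4.5,0,0,17.6,-1],[28.6,5.5,7,0,0,17.6,-1],[28.6,5.5,9,0,0,17.6,-1],[28.6,5.5,9.9,0,0,17.6,-1],[28.6,5.5,9.9,0,0,17.6,-1],[28.6,5.5,9.9,0,0,17.6,-1]],
  ],
)

```text
time_s: 9.07
position: [0.479, 0.2645, 0.2148]
tcp_rot: [[0.141, 0.99, 0.003], [0.99, -0.141, -0.002], [-0.001, 0.003, -1.0]]
force: [0.9, 0.2, -5.2]
opening: 0.276
grasp_force: 29.9
```

```bash
python3 - <<'E'
from h import *
st('side');go('side',.045,0,.2135)
a=bot.capture('scene');b=bot.capture('top');k=lambda im,x,y,w,h,s:cv2.resize(im[y:y+h,x:x+w],None,fx=s,fy=s,interpolation=cv2.INTER_CUBIC)
cv2.imwrite('pics/m3.png',np.hstack([k(a,300,140,120,160,3.3),k(b,80,100,120,160,3.3)]))
E
```

```text
t 9.07 p [0.479  0.2645 0.2148] F [ 0.9  0.2 -5.2] g 29.860965542761733 op 0.276
 in side -0.1239 -0.0001
side (0.045, 0, 0.2135) shift cm [ 0.02 16.89  0.18] rot [ 0.16  0.07 -0.05] W [0.646 0.241 0.214]
```

View pics/m3.png

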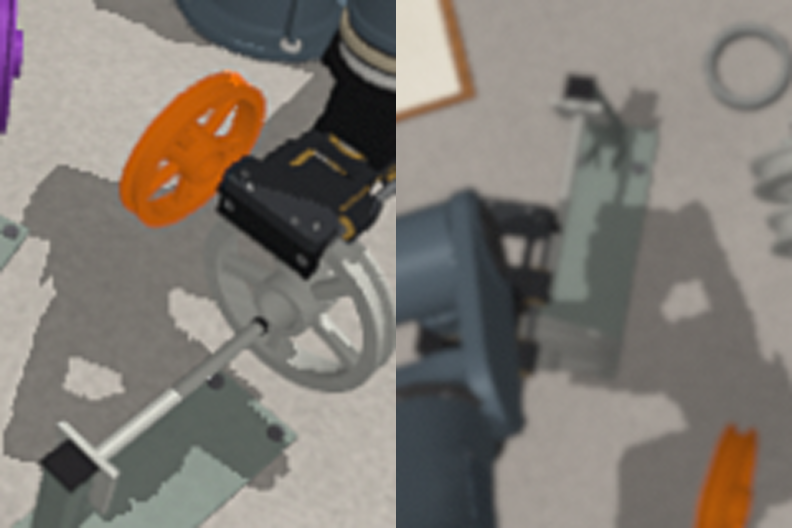

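Emit:
apply_moves(
  steps=[
    [[0,1,0.1,0,0,0,-1],[0,2,0.1,0,0,0,-1],[0,3,0.1,0,0,0,-1],[0,4,0.1,0,0,0,-1],[0,5,0.1,0,0,0,-1],[0,5.5,0.1,0,0,0,-1],[0,5.5,0.1,0,0,0,-1]],
  ],
)

```text
time_s: 10.05
position: [0.533, 0.2566, 0.2128]
tcp_rot: [[0.141, 0.99, 0.0], [0.99, -0.141, -0.002], [-0.002, 0.001, -1.0]]
force: [-0.4, -0.8, -5.5]
opening: 0.272
grasp_force: 29.9
```

Emit:
apply_moves(
  steps=[
    [[0,1,0,0,0,0,-1],[0,2.2,0,0,0,0,-1],[0,3.5,0,0,0,0,-1],[0,5,0,0,0,0,-1],[0,6.5,0,0,0,0,-1],[0,8,0,0,0,0,-1],[0,9.5,0,0,0,0,-1],[0,10.7,0,0,0,0,-1],[0,11.4,0,0,0,0,-1],[0,11.4,0,0,0,0,-1],[0,11.4,0,0,0,0,-1],[0,11.4,0.3,0,0,0,-1],[0,11.4,0.6,0,0,0,-1],[0,11.4,0.9,0,0,0,-1],[0,11.4,0.9,0,0,0,-1],[0,11.4,0.9,0,0,0,-1]],
  ],
)

```text
time_s: 12.05
position: [0.6455, 0.2406, 0.204]
tcp_rot: [[0.141, 0.99, 0.0], [0.99, -0.141, -0.002], [-0.002, 0.001, -1.0]]
force: [-0.3, 0.2, -4.3]
opening: 0.274
grasp_force: 29.9
```

```bash
python3 -c "
from h import *
st('side')"
```

```text
t 12.05 p [0.6455 0.2406 0.204 ] F [-0.3  0.2 -4.3] g 29.867190354966624 op 0.274
 in side 0.0443 -0.0004
```

Emit:
apply_moves(
  steps=[
    [[0,0,0.1,0,0,0,-1],[0,0,0.1,0,0,0,-1],[0,0,0.15,0,0,0,-1],[0,0,0.15,0,0,0,-1]],
  ],
)

```text
time_s: 12.55
position: [0.6456, 0.2408, 0.2037]
tcp_rot: [[0.14, 0.99, 0.001], [0.99, -0.14, -0.002], [-0.002, 0.002, -1.0]]
force: [-3.3, 0.4, 4.7]
opening: 0.272
grasp_force: 29.9
```

Emit:
apply_moves(
  steps=[
    [[0,0,0,0,0,0,-0.1],[0,0,0,0,0,0,-0.1],[0,0,0,0,0,0,-0.1],[0,0,0,0,0,0,-0.1],[0,0,-1.5,0,0,0,-0.1],[0,0,-3.5,0,0,0,-0.1],[0,0,-6,0,0,0,-0.1],[0,0,-9,0,0,0,-0.1],[0,0,-9.5,0,0,0,-0.1],[0,0,-9.5,0,0,0,-0.1]],
  ],
)

```text
time_s: 13.8
position: [0.6454, 0.2408, 0.2978]
tcp_rot: [[0.141, 0.99, 0.001], [0.99, -0.141, -0.002], [-0.002, 0.002, -1.0]]
force: [0.9, -0.0, 0.3]
opening: 0.453
grasp_force: 0.0
```

```bash
python3 - <<'E'
from h import *
st('side');go('stock',0,0,.30)
a=bot.capture('scene');b=bot.capture('top');k=lambda im,x,y,w,h,s:cv2.resize(im[y:y+h,x:x+w],None,fx=s,fy=s,interpolation=cv2.INTER_CUBIC)
cv2.imwrite('pics/m4.png',np.hstack([k(a,220,150,180,150,2.2),k(b,100,110,180,150,2.2)]))
E
```

```text
t 13.8 p [0.6454 0.2408 0.2978] F [ 0.9 -0.   0.3] g 0.0 op 0.453
 in side 0.0442 -0.0002
stock (0, 0, 0.3) shift cm [-25.24  -1.89  -0.17] rot [  0.07   0.12 -17.62] W [ 0.591 -0.006  0.3  ]
```

View pics/m4.png

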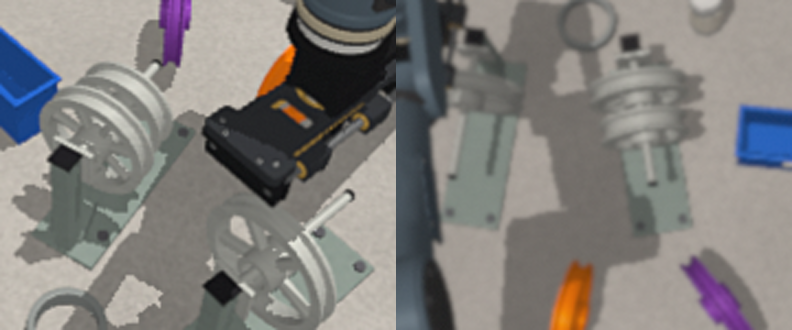

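Emit:
apply_moves(
  steps=[
    [[-3,-0.2,-1,0,0,-2,0],[-8,-0.6,-1,0,0,-6,0],[-14,-1,-1,0,0,-10,0],[-20,-1.5,-1,0,0,-14,0],[-24,-1.8,-0.5,0,0,-17,0],[-25.2,-1.9,0,0,0,-17.6,0],[-25.2,-1.9,0,0,0,-17.6,0],[-25.2,-1.9,0,0,0,-17.6,0]],
  ],
)

```text
time_s: 14.9
position: [0.5915, -0.0047, 0.2977]
tcp_rot: [[-0.166, 0.986, 0.0], [0.986, 0.166, -0.001], [-0.001, 0.0, -1.0]]
force: [-0.3, 0.5, -0.6]
opening: 0.498
grasp_force: 0.0
```

```bash
python3 -c "
from h import *
st('stock');go('stock',0,0,.187)"
```

```text
t 14.9 p [ 0.5915 -0.0047  0.2977] F [-0.3  0.5 -0.6] g 0.0 op 0.498
 in stock 0.0006 0.0017
stock (0, 0, 0.187) shift cm [-0.15 -0.06 11.07] rot [0.   0.08 0.03] W [ 0.591 -0.006  0.187]
```

Emit:
apply_moves(
  steps=[
    [[-0.1,-0.1,3,0,0,0,0],[-0.1,-0.1,6,0,0,0,0],[-0.1,-0.1,8,0,0,0,0],[-0.1,-0.1,9,0,0,0,0],[-0.1,-0.1,10,0,0,0,0],[-0.1,-0.1,10.7,0,0,0,0],[-0.1,-0.1,11.1,0,0,0,0],[-0.1,-0.1,11.1,0,0,0,0]],
  ],
)

```text
time_s: 15.9
position: [0.5906, -0.0075, 0.1871]
tcp_rot: [[-0.165, 0.986, 0.001], [0.986, 0.165, -0.002], [-0.002, 0.0, -1.0]]
force: [-0.3, -0.2, -0.1]
opening: 0.498
grasp_force: 0.0
```

```bash
python3 -c "
from h import *
st('stock')"
```

```text
t 15.9 p [ 0.5906 -0.0075  0.1871] F [-0.3 -0.2 -0.1] g 0.0 op 0.498
 in stock -0.0008 -0.0009
```

Emit:
apply_moves(
  steps=[
    [[0,0,0,0,0,0,-1],[0,0,0,0,0,0,-1],[0,0,0,0,0,0,-1],[0,0,0,0,0,0,-1],[0,0,0,0,0,0,-1],[0,0,-0.3,0,0,0,-1],[0,0,-0.6,0,0,0,-1],[0,0,-0.9,0,0,0,-1],[0,0,-1,0,0,0,-1],[0,0,-1,0,0,0,-1],[0,0,-1,0,0,0,-1]],
  ],
)

```text
time_s: 17.27
position: [0.5905, -0.0074, 0.197]
tcp_rot: [[-0.165, 0.986, 0.0], [0.986, 0.165, -0.002], [-0.002, 0.0, -1.0]]
force: [-0.3, -0.9, -3.1]
opening: 0.337
grasp_force: 30.0
```

```bash
python3 -c "
from h import *
st('stock');go('stock',-.12,0,.197)"
```

```text
t 17.27 p [ 0.5905 -0.0074  0.197 ] F [-0.3 -0.9 -3.1] g 29.98921542761309 op 0.337
 in stock -0.0009 -0.0008
stock (-0.12, 0, 0.197) shift cm [ 8.000e-02 -1.191e+01 -1.000e-02] rot [ 0.01  0.12 -0.02] W [ 0.473 -0.026  0.197]
```

Emit:
apply_moves(
  steps=[
    [[0,-0.8,0,0,0,0,-1],[0,-2,0,0,0,0,-1],[0,-3.4,0,0,0,0,-1],[0,-4.9,0,0,0,0,-1],[0,-6.4,0,0,0,0,-1],[0,-7.9,0,0,0,0,-1],[0,-9.4,0,0,0,0,-1],[0,-10.8,0,0,0,0,-1],[0,-11.7,0,0,0,0,-1],[0,-12.1,0,0,0,0,-1],[0,-12.1,0,0,0,0,-1],[0,-12.1,-1,0,0,0,-1],[0,-12.1,-3,0,0,0,-1],[0,-12.1,-5,0,0,0,-1],[0,-12.1,-7,0,0,0,-1],[0,-12.1,-9,0,0,0,-1],[0,-12.1,-10,0,0,0,-1],[0,-12.1,-10,0,0,0,-1],[0,-12.1,-10,0,0,0,-1]],
  ],
)

```text
time_s: 19.65
position: [0.4706, -0.027, 0.2964]
tcp_rot: [[-0.165, 0.986, -0.001], [0.986, 0.165, -0.002], [-0.002, -0.001, -1.0]]
force: [-1.1, 1.0, -5.2]
opening: 0.339
grasp_force: 30.0
```

```bash
python3 -c "
from h import *
st('stock');go('side',-.125,0,.197);go('side',-.025,0,.197)"
```

```text
t 19.65 p [ 0.4706 -0.027   0.2964] F [-1.1  1.  -5.2] g 29.989468548537843 op 0.339
 in stock -0.1223 -0.0003
side (-0.125, 0, 0.197) shift cm [28.66  5.56  9.89] rot [-0.06  0.1  17.57] W [0.478 0.265 0.197]
side (-0.025, 0, 0.197) shift cm [25.64 15.09  9.88] rot [-0.06  0.1  17.57] W [0.577 0.251 0.197]
```

Emit:
apply_moves(
  steps=[
    [[1,0.2,0,0,0,0.5,-1],[3,0.6,0,0,0,2,-1],[6,1.1,0,0,0,3.5,-1],[9,1.7,0,0,0,5.5,-1],[12,2.3,0,0,0,7.5,-1],[15,2.9,0,0,0,9,-1],[18,3.5,0,0,0,11,-1],[21,4.1,0,0,0,13,-1],[24,4.7,0,0,0,15,-1],[26.5,5.1,0,0,0,16.5,-1],[28,5.4,0,0,0,17.3,-1],[28.6,5.5,0,0,0,17.6,-1],[28.6,5.5,0,0,0,17.6,-1],[28.6,5.5,2,0,0,17.6,-1],[28.6,5.5,4.5,0,0,17.6,-1],[28.6,5.5,7,0,0,17.6,-1],[28.6,5.5,9,0,0,17.6,-1],[28.6,5.5,9.9,0,0,17.6,-1],[28.6,5.5,9.9,0,0,17.6,-1],[28.6,5.5,9.9,0,0,17.6,-1]],
  ],
)

```text
time_s: 22.15
position: [0.4789, 0.2638, 0.1983]
tcp_rot: [[0.141, 0.99, 0.002], [0.99, -0.141, -0.002], [-0.001, 0.003, -1.0]]
force: [-1.0, -0.2, -4.7]
opening: 0.342
grasp_force: 30.0
```

```bash
python3 -c "
from h import *
st('side');go('side',-.025,0,.197)"
```

```text
t 22.15 p [0.4789 0.2638 0.1983] F [-1.  -0.2 -4.7] g 29.988795924409715 op 0.342
 in side -0.1239 -0.0007
side (-0.025, 0, 0.197) shift cm [0.08 9.89 0.15] rot [ 0.16  0.07 -0.05] W [0.577 0.251 0.197]
```

Emit:
apply_moves(
  steps=[
    [[0.1,1,0,0,0,0,-1],[0.1,2,0.1,0,0,0,-1],[0.1,3,0.1,0,0,0,-1],[0.1,4,0.1,0,0,0,-1],[0.1,5,0.1,0,0,0,-1],[0.1,6.2,0.1,0,0,0,-1],[0.1,7.5,0.1,0,0,0,-1],[0.1,8.8,0.1,0,0,0,-1],[0.1,9.6,0.1,0,0,0,-1],[0.1,9.9,0.1,0,0,0,-1],[0.1,9.9,0.1,0,0,0,-1],[0.1,9.9,0.1,0,0,0,-1],[0.1,9.9,0.4,0,0,0,-1],[0.1,9.9,0.7,0,0,0,-1],[0.1,9.9,1,0,0,0,-1],[0.1,9.9,1,0,0,0,-1],[0.1,9.9,1.1,0,0,0,-1],[0.1,9.9,1.1,0,0,0,-1]],
  ],
)

```text
time_s: 24.4
position: [0.5762, 0.2509, 0.1874]
tcp_rot: [[0.14, 0.99, 0.001], [0.99, -0.14, -0.002], [-0.002, 0.001, -1.0]]
force: [-2.8, 1.1, 3.1]
opening: 0.34
grasp_force: 30.0
```

```bash
python3 -c "
from h import *
st('side')"
```

```text
t 24.4 p [0.5762 0.2509 0.1874] F [-2.8  1.1  3.1] g 29.99214031376141 op 0.34
 in side -0.0258 0.0001
```

Emit:
apply_moves(
  steps=[
    [[0,0,0,0,0,0,0],[0,0,0,0,0,0,0],[0,0,0,0,0,0,0],[0,0,0,0,0,0,0],[0,0,-1.5,0,0,0,0],[0,0,-3.5,0,0,0,0],[0,0,-6,0,0,0,0],[0,0,-9,0,0,0,0],[0,0,-11,0,0,0,0],[0,0,-11,0,0,0,0]],
  ],
)

```text
time_s: 25.65
position: [0.5775, 0.2515, 0.2995]
tcp_rot: [[0.14, 0.99, 0.007], [0.99, -0.14, -0.001], [0.0, 0.007, -1.0]]
force: [-0.5, -0.6, 0.0]
opening: 0.498
grasp_force: 0.0
```

```bash
python3 - <<'E'
from h import *
st('side');go('stock',.055,0,.30)
a=bot.capture('scene');b=bot.capture('top');k=lambda im,x,y,w,h,s:cv2.resize(im[y:y+h,x:x+w],None,fx=s,fy=s,interpolation=cv2.INTER_CUBIC)
cv2.imwrite('pics/m5.png',np.hstack([k(a,220,150,180,150,2.2),k(b,100,110,180,150,2.2)]))
E
```

```text
t 25.65 p [0.5775 0.2515 0.2995] F [-0.5 -0.6  0. ] g 0.0 op 0.498
 in side -0.0245 0.0009
stock (0.055, 0, 0.3) shift cm [-2.367e+01  1.022e+01  1.000e-02] rot [  0.37   0.05 -17.62] W [0.645 0.003 0.3  ]
```

View pics/m5.png

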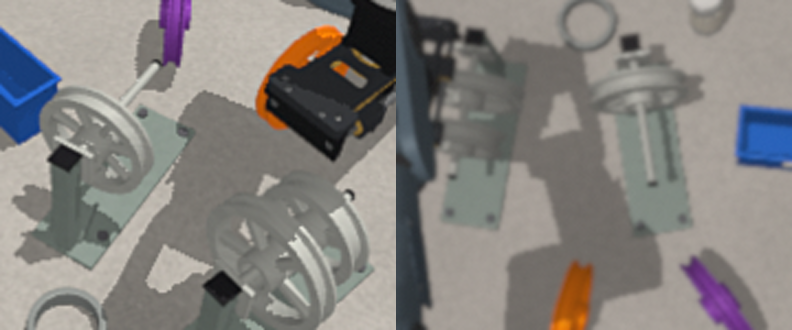

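Both rims hang on the side peg, and the wanted rim is alone on its own. Moving over it.

Emit:
apply_moves(
  steps=[
    [[-3,1.3,-1,0,0,-2,0],[-8,3.5,-1,0,0,-6,0],[-13,5.6,-1,0,0,-10,0],[-18,7.8,-1,0,0,-14,0],[-22,9.5,-0.5,0,0,-17,0],[-23.7,10.2,0,0.2,0,-17.6,0],[-23.7,10.2,0,0.2,0,-17.6,0],[-23.7,10.2,0,0.2,0,-17.6,0]],
  ],
)

```text
time_s: 26.75
position: [0.6433, 0.0038, 0.2967]
tcp_rot: [[-0.166, 0.986, -0.004], [0.986, 0.166, -0.001], [-0.0, -0.004, -1.0]]
force: [0.2, -0.1, 0.7]
opening: 0.501
grasp_force: 0.0
```

```bash
python3 -c "
from h import *
st('stock');go('stock',.055,0,.195)"
```

```text
t 26.75 p [0.6433 0.0038 0.2967] F [ 0.2 -0.1  0.7] g 0.0 op 0.501
 in stock 0.0531 0.0014
stock (0.055, 0, 0.195) shift cm [-0.14  0.23 10.17] rot [-0.24  0.02  0.03] W [0.645 0.003 0.195]
```

Emit:
apply_moves(
  steps=[
    [[-0.1,0.1,3,-0.1,0,0,0],[-0.1,0.1,6,-0.1,0,0,0],[-0.1,0.1,7.5,-0.1,0,0,0],[-0.1,0.1,8.6,-0.1,0,0,0],[-0.1,0.1,9.4,-0.1,0,0,0],[-0.1,0.1,10,-0.1,0,0,0],[-0.1,0.1,10,-0.1,0,0,0],[-0.1,0.1,10,-0.1,0,0,0]],
  ],
)

```text
time_s: 27.75
position: [0.6451, 0.0009, 0.1976]
tcp_rot: [[-0.165, 0.986, -0.0], [0.986, 0.165, -0.002], [-0.002, -0.0, -1.0]]
force: [0.2, 0.9, 0.5]
opening: 0.495
grasp_force: 0.0
```

```bash
python3 -c "
from h import *
st('stock');go('stock',.055,0,.195)"
```

```text
t 27.75 p [0.6451 0.0009 0.1976] F [0.2 0.9 0.5] g 0.0 op 0.495
 in stock 0.0544 -0.0018
stock (0.055, 0, 0.195) shift cm [0.18 0.06 0.26] rot [-0.02  0.12 -0.03] W [0.645 0.003 0.195]
```

Emit:
apply_moves(
  steps=[
    [[0.2,0,0.2,0,0,0,0],[0.2,0,0.2,0,0,0,-1],[0.2,0,0.2,0,0,0,-1],[0.2,0,0.2,0,0,0,-1],[0.2,0,0.2,0,0,0,-1],[0.2,0,0.2,0,0,0,-1],[0.2,0,0.2,0,0,0,-1],[0.2,0,-0.1,0,0,0,-1],[0.2,0,-0.4,0,0,0,-1],[0.2,0,-0.7,0,0,0,-1],[0.2,0,-0.8,0,0,0,-1],[0.2,0,-0.8,0,0,0,-1],[0.2,0,-0.8,0,0,0,-1]],
  ],
)

```text
time_s: 29.38
position: [0.6444, 0.003, 0.205]
tcp_rot: [[-0.165, 0.986, -0.001], [0.986, 0.165, -0.002], [-0.002, -0.002, -1.0]]
force: [0.5, -0.5, -3.8]
opening: 0.292
grasp_force: 30.0
```

```bash
python3 -c "
from h import *
st('stock');go('stock',-.12,0,.206)"
```

```text
t 29.38 p [0.6444 0.003  0.205 ] F [ 0.5 -0.5 -3.8] g 29.966438947503775 op 0.292
 in stock 0.054 0.0005
stock (-0.12, 0, 0.206) shift cm [ -0.06 -17.4   -0.08] rot [-0.09  0.09 -0.03] W [ 0.473 -0.026  0.206]
```

Emit:
apply_moves(
  steps=[
    [[0,-0.8,0,0,0,0,-1],[0,-2,0,0,0,0,-1],[0,-3.5,0,0,0,0,-1],[0,-5.2,0,0,0,0,-1],[0,-7,0,0,0,0,-1],[0,-8.8,0,0,0,0,-1],[0,-10.6,0,0,0,0,-1],[0,-12.4,0,0,0,0,-1],[0,-14.2,0,0,0,0,-1],[0,-16,0,0,0,0,-1],[0,-17.2,0,0,0,0,-1],[0,-17.6,0,0,0,0,-1],[0,-17.6,0,0,0,0,-1],[0,-17.6,-1,0,0,0,-1],[0,-17.6,-3,0,0,0,-1],[0,-17.6,-5,0,0,0,-1],[0,-17.6,-7,0,0,0,-1],[0,-17.6,-9,0,0,0,-1],[0,-17.6,-9.5,0,0,0,-1],[0,-17.6,-9.5,0,0,0,-1]],
  ],
)

```text
time_s: 31.88
position: [0.4711, -0.0258, 0.3005]
tcp_rot: [[-0.166, 0.986, -0.001], [0.986, 0.166, -0.002], [-0.002, -0.001, -1.0]]
force: [0.8, 0.0, -3.9]
opening: 0.294
grasp_force: 30.0
```

```bash
python3 -c "
from h import *
st('stock');go('bin',0,0,.30);go('bin',0,0,.128)"
```

```text
t 31.88 p [ 0.4711 -0.0258  0.3005] F [ 0.8  0.  -3.9] g 29.96735854596409 op 0.294
 in stock -0.1216 0.0007
bin (0, 0, 0.3) shift cm [-22.97   8.03   0.08] rot [-0.04  0.12 15.05] W [ 0.588 -0.239  0.3  ]
bin (0, 0, 0.128) shift cm [-22.93   8.05  17.28] rot [-0.04  0.12 15.05] W [ 0.588 -0.239  0.128]
```

Emit:
apply_moves(
  steps=[
    [[-1,0.3,0,0,0,0.5,-1],[-3,1,0,0,0,2,-1],[-6,2,0,0,0,4,-1],[-9,3.1,0,0,0,6,-1],[-12,4.1,0,0,0,8,-1],[-15,5.2,0,0,0,10,-1],[-18,6.3,0,0,0,12,-1],[-20.5,7.2,0,0,0,13.5,-1],[-22.3,7.8,0,0,0,14.6,-1],[-22.9,8,0,0,0,15,-1],[-22.9,8,0,0,0,15,-1],[-22.9,8,1,0,0,15,-1],[-22.9,8,3,0,0,15,-1],[-22.9,8,5,0,0,15,-1],[-22.9,8,6,0,0,15,-1],[-22.9,8,6,0,0,15,-1],[-22.9,8,6,0,0,15,-1]],
  ],
)

```text
time_s: 34.0
position: [0.5882, -0.2387, 0.2415]
tcp_rot: [[0.095, 0.995, 0.0], [0.995, -0.095, -0.003], [-0.003, 0.001, -1.0]]
force: [0.1, -0.1, -3.7]
opening: 0.294
grasp_force: 30.0
```

```bash
python3 - <<'E'
from h import *
st('bin');go('bin',0,0,.128)
a=bot.capture('scene');b=bot.capture('top');k=lambda im,x,y,w,h,s:cv2.resize(im[y:y+h,x:x+w],None,fx=s,fy=s,interpolation=cv2.INTER_CUBIC)
cv2.imwrite('pics/m6.png',np.hstack([k(a,160,90,130,150,3),k(b,230,110,130,150,3)]))
E
```

```text
t 34.0 p [ 0.5882 -0.2387  0.2415] F [ 0.1 -0.1 -3.7] g 29.965206990382285 op 0.294
 in bin -0.0002 0.0003
bin (0, 0, 0.128) shift cm [0.000e+00 1.000e-02 1.135e+01] rot [0.03 0.16 0.06] W [ 0.588 -0.239  0.128]
```

View pics/m6.png

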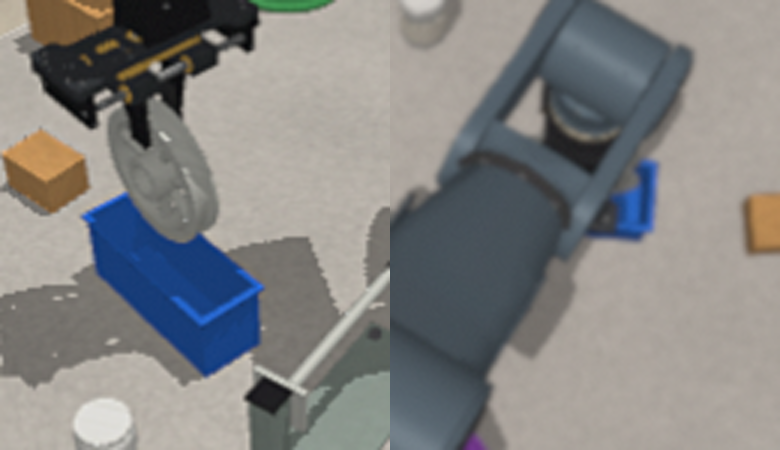

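Emit:
apply_moves(
  steps=[
    [[0,0,1,0,0,0,-1],[0,0,2.5,0,0,0,-1],[0,0,4,0,0,0,-1],[0,0,5.5,0,0,0,-1],[0,0,7,0,0,0,-1],[0,0,8.5,0,0,0,-1],[0,0,9.6,0,0,0,-1],[0,0,10.3,0,0,0,-1],[0,0,10.7,0,0,0,-1],[0,0,10.9,0,0,0,-1],[0,0,10.9,0,0,0,-1],[0,0,11,0,0,0,-1],[0,0,11,0,0,0,-1]],
  ],
)

```text
time_s: 35.72
position: [0.5876, -0.2389, 0.1308]
tcp_rot: [[0.095, 0.995, -0.001], [0.995, -0.095, -0.002], [-0.002, -0.001, -1.0]]
force: [0.5, 0.6, -3.4]
opening: 0.294
grasp_force: 30.0
```

Emit:
apply_moves(
  steps=[
    [[0,0,0.1,0,0,0,-1],[0,0,0.1,0,0,0,-1],[0,0,0.2,0,0,0,-1],[0,0,0.2,0,0,0,-1],[0,0,0.25,0,0,0,-1],[0,0,0.25,0,0,0,-1]],
  ],
)

```text
time_s: 36.48
position: [0.5876, -0.2389, 0.1281]
tcp_rot: [[0.096, 0.995, -0.001], [0.995, -0.096, -0.002], [-0.002, -0.001, -1.0]]
force: [0.3, 0.3, -3.5]
opening: 0.296
grasp_force: 30.0
```

Emit:
apply_moves(
  steps=[
    [[0,0,0.1,0,0,0,-1],[0,0,0.1,0,0,0,-1],[0,0,0.15,0,0,0,-1],[0,0,0.15,0,0,0,-1]],
  ],
)

```text
time_s: 36.98
position: [0.5878, -0.239, 0.1271]
tcp_rot: [[0.095, 0.995, -0.001], [0.995, -0.095, -0.002], [-0.002, -0.0, -1.0]]
force: [-1.3, 0.4, 0.0]
opening: 0.293
grasp_force: 30.0
```

Emit:
apply_moves(
  steps=[
    [[0,0,0,0,0,0,-0.6],[0,0,0,0,0,0,-0.2],[0,0,0,0,0,0,0.1],[0,0,0,0,0,0,0.1],[0,0,0,0,0,0,0.1],[0,0,-1,0,0,0,0.1],[0,0,-2.5,0,0,0,0.1],[0,0,-5,0,0,0,0.1],[0,0,-9,0,0,0,0.1],[0,0,-13,0,0,0,0.1],[0,0,-16,0,0,0,0.1],[0,0,-17,0,0,0,0],[0,0,-17,0,0,0,0]],
  ],
)

```text
time_s: 38.6
position: [0.5878, -0.2385, 0.2974]
tcp_rot: [[0.095, 0.995, 0.0], [0.995, -0.095, -0.003], [-0.003, 0.0, -1.0]]
force: [0.0, 0.2, -0.3]
opening: 0.503
grasp_force: 0.0
```

```bash
python3 - <<'E'
from h import *
st('bin');go('side',-.0255,0,.30)
a=bot.capture('scene');k=lambda im,x,y,w,h,s:cv2.resize(im[y:y+h,x:x+w],None,fx=s,fy=s,interpolation=cv2.INTER_CUBIC)
cv2.imwrite('pics/m7.png',k(a,160,110,240,180,3))
E
```

```text
t 38.6 p [ 0.5878 -0.2385  0.2974] F [ 0.   0.2 -0.3] g 0.0 op 0.503
 in bin -0.0006 0.0005
side (-0.0255, 0, 0.3) shift cm [48.59 -5.8  -0.39] rot [0.02 0.15 2.57] W [0.576 0.251 0.3  ]
```

View pics/m7.png

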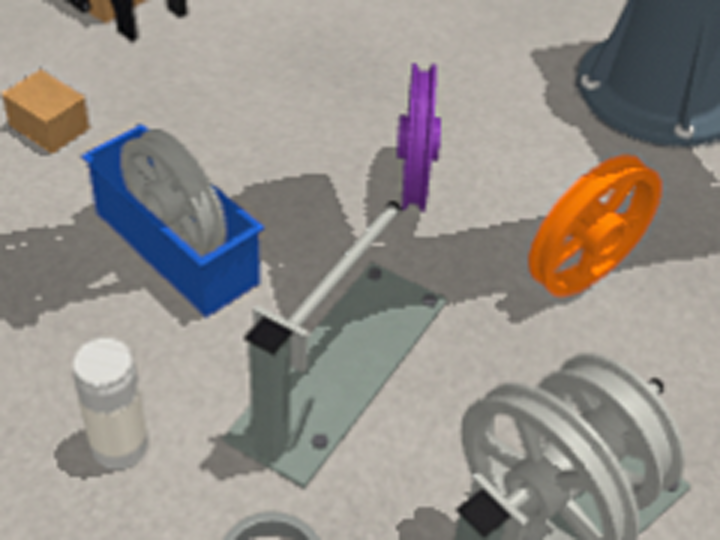

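Emit:
apply_moves(
  steps=[
    [[3,-0.4,-2,0,0,0,0],[8,-1,-2,0,0,0.5,0],[13,-1.6,-2,0,0,0.8,0],[18,-2.2,-2,0,0,1,0],[23,-2.8,-2,0,0,1.2,0],[28,-3.3,-2,0,0,1.5,0],[33,-3.9,-2,0,0,1.8,0],[38,-4.5,-2,0,0,2,0],[43,-5.1,-2,0,0,2.3,0],[47,-5.6,-1,0,0,2.5,0],[48.5,-5.8,-0.4,0,0,2.6,0],[48.6,-5.8,-0.4,0,0,2.6,0],[48.6,-5.8,-0.4,0,0,2.6,0],[48.6,-5.8,-0.4,0,0,2.6,0]],
  ],
)

```text
time_s: 40.4
position: [0.5769, 0.2493, 0.3]
tcp_rot: [[0.143, 0.99, -0.001], [0.99, -0.143, -0.002], [-0.002, -0.0, -1.0]]
force: [-0.2, 0.6, 0.0]
opening: 0.495
grasp_force: 0.0
```

```bash
python3 -c "
from h import *
st('side');go('side',-.0255,0,.187)"
```

```text
t 40.4 p [0.5769 0.2493 0.3   ] F [-0.2  0.6  0. ] g 0.0 op 0.495
 in side -0.0248 -0.0013
side (-0.0255, 0, 0.187) shift cm [ 0.16 -0.06 11.3 ] rot [-0.02  0.13 -0.15] W [0.576 0.251 0.187]
```

Emit:
apply_moves(
  steps=[
    [[0.1,-0.1,3,0,0,-0.1,0],[0.1,-0.1,6,0,0,-0.1,0],[0.1,-0.1,8,0,0,-0.1,0],[0.1,-0.1,9.5,0,0,-0.1,0],[0.1,-0.1,10.5,0,0,-0.1,0],[0.1,-0.1,11.2,0,0,-0.1,0],[0.1,-0.1,11.2,0,0,-0.1,0],[0.1,-0.1,11.2,0,0,-0.1,-1],[0.1,-0.1,11.2,0,0,-0.1,-1],[0.1,-0.1,11.2,0,0,-0.1,-1],[0.1,-0.1,11.2,0,0,-0.1,-1],[0.1,-0.1,11.2,0,0,-0.1,-1],[0.1,-0.1,11.2,0,0,-0.1,-1]],
  ],
)

```text
time_s: 42.02
position: [0.5759, 0.2518, 0.1883]
tcp_rot: [[0.139, 0.99, 0.0], [0.99, -0.139, -0.002], [-0.002, 0.0, -1.0]]
force: [0.3, -0.2, 3.7]
opening: 0.34
grasp_force: 30.0
```

```bash
python3 -c "
from h import *
st('side');go('side',-.0255,0,.197);go('side',-.125,0,.197)"
```

```text
t 42.02 p [0.5759 0.2518 0.1883] F [ 0.3 -0.2  3.7] g 29.99493134135264 op 0.34
 in side -0.0262 0.001
side (-0.0255, 0, 0.197) shift cm [-0.1   0.07 -0.87] rot [0.02 0.09 0.07] W [0.576 0.251 0.197]
side (-0.125, 0, 0.197) shift cm [-0.09 -9.88 -0.88] rot [0.02 0.09 0.07] W [0.478 0.265 0.197]
```

Emit:
apply_moves(
  steps=[
    [[0,0,-0.3,0,0,0,-1],[0,0,-0.6,0,0,0,-1],[0,0,-0.9,0,0,0,-1],[-0.1,0,-1,0,0,0,-1],[-0.1,-0.3,-1,0,0,0,-1],[-0.1,-1,-1,0,0,0,-1],[-0.1,-2,-1,0,0,0,-1],[-0.1,-3.4,-1,0,0,0,-1],[-0.1,-5,-1,0,0,0,-1],[-0.1,-6.6,-1,0,0,0,-1],[-0.1,-8.2,-1,0,0,0,-1],[-0.1,-9.4,-1,0,0,0,-1],[-0.1,-9.9,-1,0,0,0,-1],[-0.1,-9.9,-1,0,0,0,-1],[-0.1,-9.9,-2,0,0,0,-1],[-0.1,-9.9,-4,0,0,0,-1],[-0.1,-9.9,-6.5,0,0,0,-1],[-0.1,-9.9,-9,0,0,0,-1],[-0.1,-9.9,-11,0,0,0,-1],[-0.1,-9.9,-11,0,0,0,-1]],
  ],
)

```text
time_s: 44.52
position: [0.4792, 0.265, 0.3001]
tcp_rot: [[0.139, 0.99, 0.005], [0.99, -0.139, -0.0], [0.0, 0.005, -1.0]]
force: [-0.2, 0.3, -4.2]
opening: 0.341
grasp_force: 30.0
```

```bash
python3 -c "
from h import *
st('side');go('stock',-.125,0,.298);go('stock',-.125,0,.198)"
```

```text
t 44.52 p [0.4792 0.265  0.3001] F [-0.2  0.3 -4.2] g 29.994835138495546 op 0.341
 in side -0.1238 0.0005
stock (-0.125, 0, 0.298) shift cm [-29.09   2.95   0.21] rot [  0.26   0.02 -17.55] W [ 0.468 -0.027  0.298]
stock (-0.125, 0, 0.198) shift cm [-29.09   2.9   10.21] rot [  0.26   0.02 -17.55] W [ 0.468 -0.027  0.198]
```

Emit:
apply_moves(
  steps=[
    [[-1,0.1,0,0,0,-0.5,-1],[-3,0.3,0,0,0,-2,-1],[-6,0.6,0,0,0,-3.5,-1],[-9,0.9,0,0,0,-5.5,-1],[-12,1.2,0,0,0,-7.5,-1],[-15,1.5,0,0,0,-9,-1],[-18,1.8,0,0,0,-11,-1],[-21,2.1,0,0,0,-13,-1],[-24,2.4,0,0,0,-15,-1],[-27,2.7,0,0,0,-16.5,-1],[-28.5,2.9,0,0,0,-17.3,-1],[-29.1,2.9,0,0,0,-17.6,-1],[-29.1,2.9,0,0,0,-17.6,-1],[-29.1,2.9,2,0,0,-17.6,-1],[-29.1,2.9,4.5,0,0,-17.6,-1],[-29.1,2.9,7,0,0,-17.6,-1],[-29.1,2.9,9,0,0,-17.6,-1],[-29.1,2.9,10,0,0,-17.6,-1],[-29.1,2.9,10,0,0,-17.6,-1],[-29.1,2.9,10,0,0,-17.6,-1]],
  ],
)

```text
time_s: 47.02
position: [0.4663, -0.0277, 0.199]
tcp_rot: [[-0.167, 0.986, 0.0], [0.986, 0.167, -0.002], [-0.002, 0.0, -1.0]]
force: [0.1, 0.0, -5.1]
opening: 0.338
grasp_force: 30.0
```

```bash
python3 -c "
from h import *
st('stock');go('stock',-.0005,0,.198)"
```

```text
t 47.02 p [ 0.4663 -0.0277  0.199 ] F [ 0.1  0.  -5.1] g 29.99486198197701 op 0.338
 in stock -0.1267 -0.0003
stock (-0.0005, 0, 0.198) shift cm [1.000e-02 1.262e+01 1.000e-01] rot [0.   0.14 0.09] W [ 0.591 -0.006  0.198]
```

Emit:
apply_moves(
  steps=[
    [[0,1,0.1,0,0,0,-1],[0,2,0.1,0,0,0,-1],[0,3,0.1,0,0,0,-1],[0,4,0.1,0,0,0,-1],[0,5.2,0.1,0,0,0,-1],[0,6.6,0.1,0,0,0,-1],[0,8,0.1,0,0,0,-1],[0,9.5,0.1,0,0,0,-1],[0,11,0.1,0,0,0,-1],[0,12.1,0.1,0,0,0,-1],[0,12.6,0.1,0,0,0,-1],[0,12.6,0.1,0,0,0,-1],[0,12.6,0.1,0,0,0,-1],[0,12.6,0.4,0,0,0,-1],[0,12.6,0.7,0,0,0,-1],[0,12.6,1,0,0,0,-1],[0,12.6,1,0,0,0,-1],[0,12.6,1.1,0,0,0,-1],[0,12.6,1.1,0,0,0,-1]],
  ],
)

```text
time_s: 49.4
position: [0.5897, -0.0068, 0.1883]
tcp_rot: [[-0.167, 0.986, -0.001], [0.986, 0.167, -0.002], [-0.002, -0.001, -1.0]]
force: [-4.0, 0.1, 4.5]
opening: 0.345
grasp_force: 30.0
```

```bash
python3 -c "
from h import *
st('stock')"
```

```text
t 49.4 p [ 0.5897 -0.0068  0.1883] F [-4.   0.1  4.5] g 29.99618192719936 op 0.345
 in stock -0.0015 -0.0001
```

Seated; release and go over the large rim on the side peg.

Emit:
apply_moves(
  steps=[
    [[0,0,0,0,0,0,0],[0,0,0,0,0,0,0],[0,0,0,0,0,0,0],[0,0,0,0,0,0,0],[0,0,-1.5,0,0,0,0],[0,0,-3.5,0,0,0,0],[0,0,-6,0,0,0,0],[0,0,-9,0,0,0,0],[0,0,-11.5,0,0,0,0],[0,0,-11.5,0,0,0,0],[0,0,-11.5,0,0,0,0]],
  ],
)

```text
time_s: 50.78
position: [0.5894, -0.0063, 0.3017]
tcp_rot: [[-0.167, 0.986, -0.002], [0.986, 0.167, -0.002], [-0.001, -0.002, -1.0]]
force: [0.7, 0.0, 0.2]
opening: 0.502
grasp_force: 0.0
```

```bash
python3 - <<'E'
from h import *
st('stock');go('side',.0443,0,.30)
a=bot.capture('scene');k=lambda im,x,y,w,h,s:cv2.resize(im[y:y+h,x:x+w],None,fx=s,fy=s,interpolation=cv2.INTER_CUBIC)
cv2.imwrite('pics/m8.png',k(a,180,130,220,180,3))
E
```

```text
t 50.77 p [ 0.5894 -0.0063  0.3017] F [0.7 0.  0.2] g 0.0 op 0.502
 in stock -0.0018 0.0004
side (0.0443, 0, 0.3) shift cm [23.45  9.67  0.11] rot [-0.13  0.1  17.67] W [0.646 0.241 0.3  ]
```

View pics/m8.png

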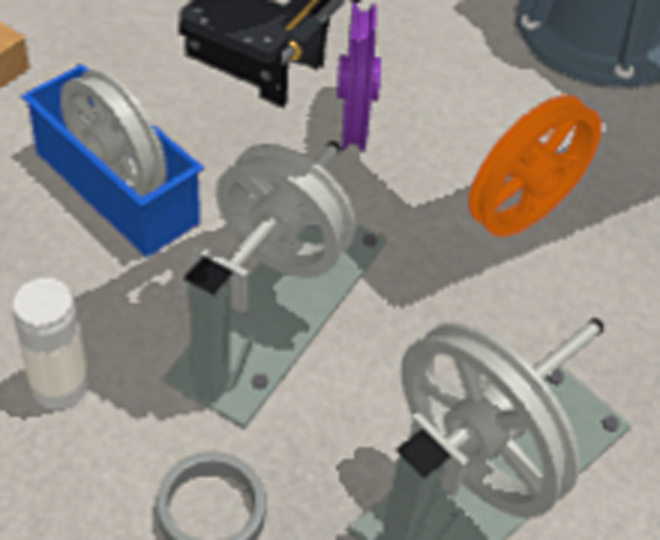

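Emit:
apply_moves(
  steps=[
    [[3,1.2,-1,0,0,2,0],[8,3.3,-1,0,0,6,0],[13,5.4,-1,0,0,10,0],[18,7.4,-1,0,0,14,0],[22,9.1,-0.5,0,0,17,0],[23.4,9.7,0,0,0,17.7,0],[23.4,9.7,0,0,0,17.7,0],[23.4,9.7,0,0,0,17.7,0],[23.4,9.7,0,0,0,17.7,0]],
  ],
)

```text
time_s: 51.95
position: [0.6466, 0.2388, 0.302]
tcp_rot: [[0.142, 0.99, -0.001], [0.99, -0.142, -0.002], [-0.002, -0.001, -1.0]]
force: [-0.0, -0.5, 0.9]
opening: 0.501
grasp_force: 0.0
```

```bash
python3 -c "
from h import *
st('side');go('side',.0443,0,.203)"
```

```text
t 51.95 p [0.6466 0.2388 0.302 ] F [-0.  -0.5  0.9] g 0.0 op 0.501
 in side 0.0457 -0.002
side (0.0443, 0, 0.203) shift cm [ 0.22 -0.13  9.9 ] rot [-0.03  0.14 -0.14] W [0.646 0.241 0.203]
```

Emit:
apply_moves(
  steps=[
    [[0.1,-0.1,3,0,0,-0.1,0],[0.1,-0.1,5.5,0,0,-0.1,0],[0.1,-0.1,7,0,0,-0.1,0],[0.1,-0.1,8.3,0,0,-0.1,0],[0.1,-0.1,9.3,0,0,-0.1,0],[0.1,-0.1,9.8,0,0,-0.1,0],[0.1,-0.1,9.8,0,0,-0.1,0],[0.1,-0.1,9.8,0,0,-0.1,-1],[0.1,-0.1,9.8,0,0,-0.1,-1],[0.1,-0.1,9.8,0,0,-0.1,-1],[0.1,-0.1,9.8,0,0,-0.1,-1],[0.1,-0.1,9.8,0,0,-0.1,-1],[0.1,-0.1,9.8,0,0,-0.1,-1],[0.1,-0.1,9.8,0,0,-0.1,-1]],
  ],
)

```text
time_s: 53.7
position: [0.6451, 0.2416, 0.204]
tcp_rot: [[0.139, 0.99, -0.002], [0.99, -0.139, -0.002], [-0.002, -0.002, -1.0]]
force: [-3.7, -0.2, 5.4]
opening: 0.273
grasp_force: 30.0
```

```bash
python3 -c "
from h import *
st('side');go('side',-.125,0,.213)"
```

```text
t 53.7 p [0.6451 0.2416 0.204 ] F [-3.7 -0.2  5.4] g 29.99108176678419 op 0.273
 in side 0.0438 0.0005
side (-0.125, 0, 0.213) shift cm [ -0.03 -16.88  -0.87] rot [-0.09  0.11  0.07] W [0.478 0.265 0.213]
```

Emit:
apply_moves(
  steps=[
    [[0,0,-0.3,0,0,0,-1],[0,0,-0.6,0,0,0,-1],[0,0,-0.9,0,0,0,-1],[0,0,-1,0,0,0,-1],[0,0,-1,0,0,0,-1],[0,-0.8,-1,0,0,0,-1],[0,-2,-1,0,0,0,-1],[0,-3.5,-1,0,0,0,-1],[0,-5.2,-1,0,0,0,-1],[0,-7,-1,0,0,0,-1],[0,-8.8,-1,0,0,0,-1],[0,-10.6,-1,0,0,0,-1],[0,-12.4,-1,0,0,0,-1],[0,-14.2,-1,0,0,0,-1],[0,-15.8,-1,0,0,0,-1],[0,-16.7,-1,0,0,0,-1],[0,-17,-1,0,0,0,-1],[0,-17,-1,0,0,0,-1]],
  ],
)

```text
time_s: 55.95
position: [0.4777, 0.2651, 0.2139]
tcp_rot: [[0.139, 0.99, -0.0], [0.99, -0.139, -0.002], [-0.002, 0.0, -1.0]]
force: [0.5, -0.1, -5.1]
opening: 0.27
grasp_force: 30.0
```

```bash
python3 -c "
from h import *
st('side');go('stock',-.125,0,.214)"
```

```text
t 55.95 p [0.4777 0.2651 0.2139] F [ 0.5 -0.1 -5.1] g 29.959791703149676 op 0.27
 in side -0.1253 0.0003
stock (-0.125, 0, 0.214) shift cm [-29.07   3.09   0.04] rot [-1.000e-02  1.000e-01 -1.752e+01] W [ 0.468 -0.027  0.214]
```

Emit:
apply_moves(
  steps=[
    [[0,0,-1.5,0,0,0,-1],[0,0,-3.5,0,0,0,-1],[0,0,-6,0,0,0,-1],[0,0,-8.5,0,0,0,-1],[-1,0.1,-10,0,0,-0.5,-1],[-3,0.3,-10,0,0,-2,-1],[-6,0.6,-10,0,0,-3.5,-1],[-9,0.9,-10,0,0,-5.5,-1],[-12,1.3,-10,0,0,-7.5,-1],[-15,1.6,-10,0,0,-9,-1],[-18,1.9,-10,0,0,-11,-1],[-21,2.2,-10,0,0,-13,-1],[-24,2.5,-10,0,0,-15,-1],[-27,2.9,-10,0,0,-16.5,-1],[-28.5,3.1,-10,0,0,-17.3,-1],[-29.1,3.1,-10,0,0,-17.5,-1],[-29.1,3.1,-10,0,0,-17.5,-1],[-29.1,3.1,-10,0,0,-17.5,-1]],
  ],
)

```text
time_s: 58.2
position: [0.4674, -0.0267, 0.3144]
tcp_rot: [[-0.166, 0.986, -0.001], [0.986, 0.166, -0.002], [-0.001, -0.002, -1.0]]
force: [-0.5, 0.9, -5.1]
opening: 0.269
grasp_force: 30.0
```

Emit:
apply_moves(
  steps=[
    [[0,0,2,0,0,0,-1],[0,0,4.5,0,0,0,-1],[0,0,7,0,0,0,-1],[0,0,9,0,0,0,-1],[0,0,9.9,0,0,0,-1],[0,0,9.9,0,0,0,-1],[0,0,9.9,0,0,0,-1]],
  ],
)

```text
time_s: 59.08
position: [0.4682, -0.0275, 0.2161]
tcp_rot: [[-0.166, 0.986, 0.001], [0.986, 0.166, -0.002], [-0.003, 0.0, -1.0]]
force: [1.0, -0.3, -5.0]
opening: 0.272
grasp_force: 30.0
```

```bash
python3 -c "
from h import *
st('stock');go('stock',-.0545,0,.214)"
```

```text
t 59.08 p [ 0.4682 -0.0275  0.2161] F [ 1.  -0.3 -5. ] g 29.960249746218324 op 0.272
 in stock -0.1247 -0.0004
stock (-0.0545, 0, 0.214) shift cm [0.04 7.02 0.22] rot [ 0.02  0.15 -0.  ] W [ 0.537 -0.015  0.214]
```

Emit:
apply_moves(
  steps=[
    [[0,0,0.2,0,0,0,-1],[0,1,0.2,0,0,0,-1],[0,2,0.2,0,0,0,-1],[0,3,0.2,0,0,0,-1],[0,4,0.2,0,0,0,-1],[0,5,0.2,0,0,0,-1],[0,6,0.2,0,0,0,-1],[0,6.8,0.2,0,0,0,-1],[0,7,0.2,0,0,0,-1],[0,7,0.2,0,0,0,-1],[0,7,0.5,0,0,0,-1],[0,7,0.8,0,0,0,-1],[0,7,1.1,0,0,0,-1],[0,7,1.2,0,0,0,-1],[0,7,1.2,0,0,0,-1]],
  ],
)

```text
time_s: 60.95
position: [0.5363, -0.016, 0.204]
tcp_rot: [[-0.166, 0.986, -0.001], [0.986, 0.166, -0.002], [-0.002, -0.001, -1.0]]
force: [-3.1, -0.6, 3.4]
opening: 0.276
grasp_force: 30.0
```

```bash
python3 -c "
from h import *
st('stock')"
```

```text
t 60.95 p [ 0.5363 -0.016   0.204 ] F [-3.1 -0.6  3.4] g 29.97340123169124 op 0.276
 in stock -0.0557 -0.0004
```

Seated at −55.7 mm. Release (narrow opening, since the small rim is behind) and withdraw.

Emit:
apply_moves(
  steps=[
    [[0,0,0,0,0,0,-0.1],[0,0,0,0,0,0,-0.1],[0,0,0,0,0,0,-0.1],[0,0,0,0,0,0,-0.1],[0,0,-1.5,0,0,0,-0.1],[0,0,-3.5,0,0,0,-0.1],[0,0,-6,0,0,0,-0.1],[0,0,-9,0,0,0,-0.1],[0,0,-11.5,0,0,0,-0.1],[0,0,-12,0,0,0,-0.1],[0,0,-12,0,0,0,-0.1],[0,0,-12,0,0,0,-0.1],[0,0,-12,0,0,0,-0.1],[0,0,-12,0,0,0,-0.1],[0,0,-12,0,0,0,-0.1],[0,0,-12,0,0,0,-0.1],[0,0,-12,0,0,0,-0.1],[0,0,-12,0,0,0,-0.1]],
  ],
)

```text
time_s: 63.2
position: [0.5367, -0.0157, 0.3233]
tcp_rot: [[-0.165, 0.986, -0.001], [0.986, 0.165, -0.002], [-0.002, -0.001, -1.0]]
force: [0.2, -0.6, 0.4]
opening: 0.451
grasp_force: 0.0
```

```bash
python3 - <<'E'
from h import *
st('stock')
a=bot.capture('scene');k=lambda im,x,y,w,h,s:cv2.resize(im[y:y+h,x:x+w],None,fx=s,fy=s,interpolation=cv2.INTER_CUBIC)
o=np.load('scene0.npy')
cv2.imwrite('pics/m9.png',np.hstack([k(a,175,130,160,150,2.4),k(o,175,130,160,150,2.4)]))
E
```

```text
t 63.2 p [ 0.5367 -0.0157  0.3233] F [ 0.2 -0.6  0.4] g 0.0 op 0.451
 in stock -0.0553 -0.0001
```

View pics/m9.png

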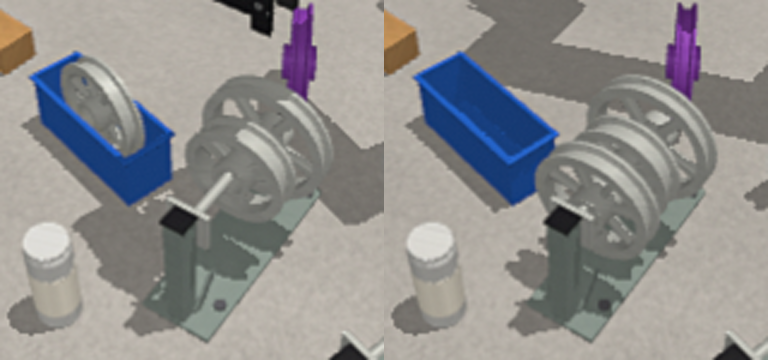

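The large and small rims hang where they did at the start (right half is the starting view), the seven-spoke rim stands upright in the bin, and the bystanders look unmoved.

```bash
python3 -c "
from rig import bot
print(bot.hand_in())"
```

```text
the job is handed in; nothing more can be done
None
```

The job is handed in at about 63 s of the 144 s allowed: the seven-spoke rim stands upright in the blue bin, and the large and small rims hang back on their own peg at about −56 and −2 mm (they started at −55 and 0); the hand-in returned no verdict.

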